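Preset the kitchen stop valve

TASK

Slide the steel locking tongue away from over the valve wheel, all the way back to its stop. Then take the upright crank grip on the wheel, screw the valve clockwise shut until it comes to its stop, and from there back it off (counter-clockwise) exactly two full turns. Finish while still holding the crank grip between the fingers at that setting, with the wheel still and the tongue left drawn back; leave the other things on the worktop where they are.

Things in the scene. Friction and masses are not known exactly. Their poses are not given: they have to be found in the camera images.
- valve_set: Plywood board 160 mm (x) by 390 mm (y), 12 mm thick, fixed to the worktop, carrying a brass valve with a copper pipe and a grey guide. Origin: centre of its underside, on the worktop; y runs along the board from the valve to the guide, z up. The valve wheel's vertical axis stands at x 0, y -95 mm.
- guide_top (a point): Middle of the top of the tongue's guide: two grey side rails on legs, 67 mm wide over all (x), 170 mm long (y), 162 mm high; at (0, 105, 162) mm of valve_set. A 36 mm wide slot along its top lets the tongue's knob stand out and slide along y.
- tongue_nose (a point): Middle of the free end of the locking tongue, a level dark steel strip 50 mm wide, 6 mm thick, 150 to 156 mm above the worktop; nose at (0, -80 mm + tongue travel) of valve_set. Forward, it lies over the wheel and bars the way of a hand going round with the grip.
- wheel_centre (a point): Centre of the aluminium hand wheel (122 mm across, 12 mm thick, three spokes, level), on its axis at mid-thickness, 81 mm above the worktop; at (0, -95, 81) mm of valve_set. Its x axis turns with the wheel and points from the axis to the crank grip.
- grip_centre (a point): Centre of the crank grip: an upright black cylinder, 22 mm diameter, 50 mm high, on the wheel 48 mm from its axis, 88 to 138 mm above the worktop; this point is at 113 mm. Spins freely on its pin, so it can stay clamped, hand not turning, while carried round; gives 4 mm in or out from the axis on a rubber bush (2 N/mm). Own yaw means nothing.
- wheel (a joint): Wheel angle in rad over all turns: 0 = shut, against a hard stop; grows counter-clockwise from above (opening), 6.283 a turn, up to 6 turns; starts 0.6 to 1.2 turns open. At 0 the grip lies on the +x side of the axis in valve_set's frame; at angle a, a counter-clockwise from there. Takes about 2.5 N at the grip, stays where left.
- tongue (a joint): Travel of the locking tongue in m: 0 = over the wheel, 0.110 = drawn fully back to its stop; starts at 0 to 0.02. Grows as it slides along +y of valve_set. Takes about 2.5 N and stays where it is left. Its nose is 15 mm from the wheel axis at 0, 125 mm at 0.110.
- tongue_knob (a point): Grasp point on the tongue's upright black knob, a cylinder 22 mm diameter, standing on the strip from 156 to 212 mm above the worktop; the point is on its axis at 184 mm, at (0, 50 mm + tongue travel) of valve_set. The guide's top is at 162 mm, beneath it.
- screwdriver: Screwdriver lying on the worktop on the robot's side of the board; bystander. Origin: on its underside.
- wrench: Open-ended spanner lying beyond the board; bystander. Origin: on its underside.
- nut: Loose brass ring nut, 32 mm across, 12 mm high, lying on the board; bystander. Origin: on its underside.
- bit_box: Closed drill-bit case 100 x 60 x 28 mm; bystander. Origin: on its underside.
- tape: Tape measure, 70 mm, 30 mm high; bystander. Origin: on its underside.
- screw_jar: Jar of screws, 64 mm diameter, 80 mm high; bystander. Origin: on its underside.
- runner: Steel drawer runner, 300 x 30 x 10 mm, lying flat; bystander. Origin: on its underside.

How it is judged:
On the way, in this order (a step that is already met when the one before it is completed fails the run):
1. the tongue is drawn back to its stop (value of joint tongue above 0.1 m), for 0.2 s.
2. the valve is screwed shut to its stop (value of joint wheel below 0.1 rad), for 0.2 s.
At the end, for the whole second after the job is handed in: The wheel stands two turns (12.57 rad, within 0.2 rad) open from its stop and is still; the fingers clamp the crank grip (over 2 N, grasp point within 30 mm of its centre); the tongue is still drawn back at least 100 of its 110 mm (value of joint wheel between 12.366 and 12.766 rad and velocity of joint wheel between -0.1 and 0.1 rad/s and contact force between the fingers and grip above 2 N and distance between the grasp point and grip_centre below 0.03 m and value of joint tongue above 0.1 m); the arm keeps its last pose, push and grip.
It fails at once if another thing on the worktop is shifted by more than 30 mm (distance of any of screwdriver, wrench, nut, bit_box, tape, screw_jar, runner from where it was at the start of the episode above 0.03 m).
It also fails if it takes over 72 s, if anything falls off the work surface, if the arm or the gripper's body presses on something with over 40 N, if the wrist force passes 120 N, or if a joint passes its speed limit or range.

ROBOT

A 6-joint arm with a two-finger parallel gripper is mounted at the origin on the work surface. World frame = base frame: x ahead of the robot, y to its left, z up, the work surface at z = 0. Lengths are in m, angles in rad, forces in N, time in s.
With the tool pointing down it reaches from about 0.25 to 0.775 m from the base axis. Payload 8.9 kg.
Tool frame: the origin (TCP) lies midway between the tips of the shut fingers; the grasp point (between the pads) lies 19 mm behind it; z points along the fingers, y is the direction in which the jaws open and shut (so a half turn about z gives the same grasp; the last joint's range is limited). The gripper opens to 85 mm and grips with 20 to 120 N. Pads are 22 mm wide; open, the fingers measure 114 mm over their backs; the gripper's body (76 mm by 85 mm) begins 54 mm behind the grasp point. The pads swing forward as they close: fully open they stand 13 mm farther back than shut.
Start: joints at [-1.262, 0.291, -0.153, 1.127, 0, 1.431], TCP at [0.227, -0.473, 0.231] pointing down, gripper open.
Joint ranges: [-2.52, 2.52], [-0.91, 1.74], [-1.3, 1.37], [-1.96, 2.02], [-1.52, 1.47], [-3.14, 3.14]. Speed limits (rad/s): [2.22, 2.22, 2.79, 3.14, 3.14, 3.14].

INTERFACE

Orientations are given as a unit quaternion [w, x, y, z].
In Python, from cell import manip gives the robot as it stands. The module is installed in compiled form; this text tells all that it offers.
- The arm moves only by the tool apply_moves, never from a script. Its argument "motion" is a list that holds one entry, the list of rows, each a list of 5 numbers: the closure, from 0 (fully open) to 1 (shut), then the shift along the tool's x, y, z in cm, then the turn about the tool's z in degrees. A call has 1 to 8 rows; each row is the pose to reach, as a shift and turn from the pose measured when the call began, along the tool's axes at that moment; what a row does not reach only later rows make up. A row lasts 1/12 s, in which the tool goes at most 41.7 mm and 7.16 degrees, less where a joint would pass 70% of its speed; a pose out of reach is approached as far as the arm can. A call with a gripper value outside its range is refused whole. The fingers move at their own pace and stop on an object; "newtons" is the grip in N (left out, the last holds). Time passes only in rows, so rows that repeat a pose let the fingers close. It gives the time, the measured TCP pose, the force and the opening at its end, in the units of the state.
- manip.get_obs(): the state, without advancing time (a new reading comes with each control period).
- manip.snapshot(name): name is "side" or "top"; returns a dict with "image" (400x640x3 uint8, blue, green, red), "intrinsics" (3x3 intrinsics, pixels), "D" ([k1, k2, p1, p2, k3] as OpenCV has them; the pictures are not rectified), "R" (3x3) and "t" (3): a world point X has camera coordinates R X + t. Camera axes: x right, y down, z forward; pixel columns grow to the right and rows downward; lengths in m; the calibration is good to about 2 mm. A picture is of the moment at which its call begins. There is no depth.
- manip.job_done(): hands the job in, once; it reports no verdict.
The state is a dict: "time": time; "joint_pos": joint angles; "joint_velocities": joint speeds; "effort": joint torques, N m; "position": TCP position; "tcp_rot": TCP orientation; "force": force on the tool from outside, world axes, zero at the start; "moment": the same for the moment, N m; "width": finger opening in m.
Only numpy, scipy, OpenCV 4.12 (cv2) and the standard library are available. Lean on these libraries where they do the work, as an engineer would, in place of code of your own. Each camera call takes 0.05 s, during which the arm holds its last target. There are 200 camera calls.

## Working session

There is one attempt and no reset: what is moved stays moved. The work goes in short steps, Python scripts to look and compute and a tool call to move; the robot and the scene stay as the last step left them, time stands still between calls to the robot, and variables do not carry over. Pictures are saved under pics/ and viewed, about 8 in all and at most 12, crops included, and the job is handed in when it is done.

Besides the shell and the picture viewer there is one more tool, called after "Emit:" as name(argument=value, ...), one argument or row to a line, values as JSON. apply_moves: Moves the arm, as the interface text tells. Its arguments: {"type":"object","properties":{"motion":{"type":"array","items":{"type":"array","items":{"type":"array","items":{"type":"number"}}}},"newtons":{"type":"number"}},"required":["motion"]}

```bash
mkdir -p pics
python3 - <<'E'
from cell import manip
import cv2,numpy as np
o=manip.get_obs()
for k,v in o.items(): print(k,np.round(v,4))
for n in("top","side"):
    s=manip.snapshot(n); cv2.imwrite(f"pics/{n}0.png",s["image"])
    for k in("intrinsics","D","R","t"): print(k,np.round(s[k],4).tolist())
E
```

```text
time 0.0
joint_pos [-1.2623  0.2913 -0.1541  1.1267  0.      1.4315]
joint_velocities [ 0.      0.0013  0.0013  0.0004  0.0014 -0.0003]
effort [-2.90000e-03 -5.37152e+01  3.31363e+01  1.63000e-02 -5.00000e-04
 -0.00000e+00]
position [ 0.2272 -0.4728  0.2307]
tcp_rot [-6.00e-04  9.75e-01  2.22e-01 -1.00e-04]
force [ 0.479  -0.019   0.6885]
moment [-0.0131 -0.0218 -0.0304]
width 0.0856
intrinsics [[369.9694, 0.0, 322.7722], [0.0, 369.9694, 201.6648], [0.0, 0.0, 1.0]]
D [-0.0867, 0.0, 0.0, 0.0, 0.0]
R [[-0.0277, -0.9995, -0.0116], [-0.9955, 0.0286, -0.0907], [0.091, 0.009, -0.9958]]
t [-0.0974, 0.6538, 1.0967]
intrinsics [[392.3471, 0.0, 316.9628], [0.0, 392.3471, 200.5551], [0.0, 0.0, 1.0]]
D [-0.0681, 0.0, 0.0, 0.0, 0.0]
R [[0.9791, -0.2034, -0.0044], [-0.1065, -0.4941, -0.8628], [0.1733, 0.8453, -0.5055]]
t [-0.6396, 0.1242, 0.9666]
```

View pics/top0.png

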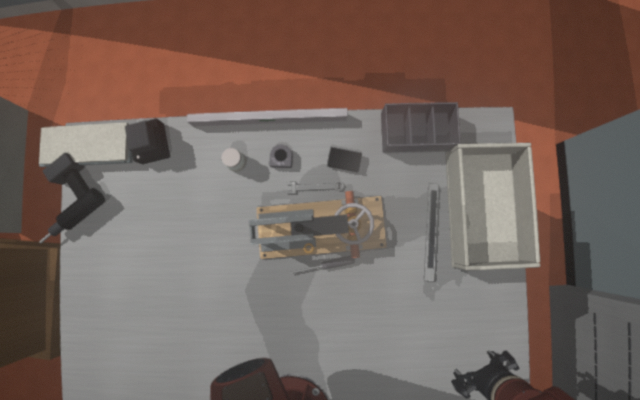

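View pics/side0.png

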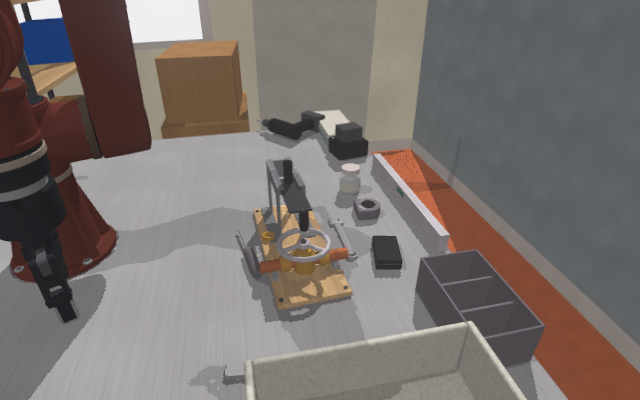

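The board lies with its valve end at top (353,222) and guide end at (255,228). The knob is near top (298,228) and the grip near (352,228). In the side view the knob is at about (288,170) and the grip at (303,218). Next I'll view enlarged crops.

Run:
```python
import cv2
a=cv2.imread("pics/top0.png")[180:280,240:400]; cv2.imwrite("pics/topc.png",cv2.convertScaleAbs(cv2.resize(a,None,fx=5,fy=5,interpolation=cv2.INTER_CUBIC),alpha=1.6))
a=cv2.imread("pics/side0.png")[150:310,220:370]; cv2.imwrite("pics/sidec.png",cv2.convertScaleAbs(cv2.resize(a,None,fx=3.75,fy=3.75,interpolation=cv2.INTER_CUBIC),alpha=1.4))
```

```text
(no output)
```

View pics/topc.png

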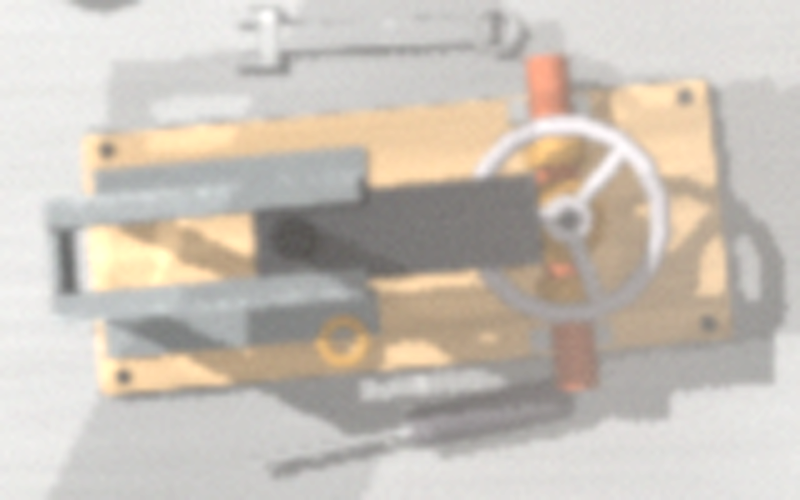

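View pics/sidec.png

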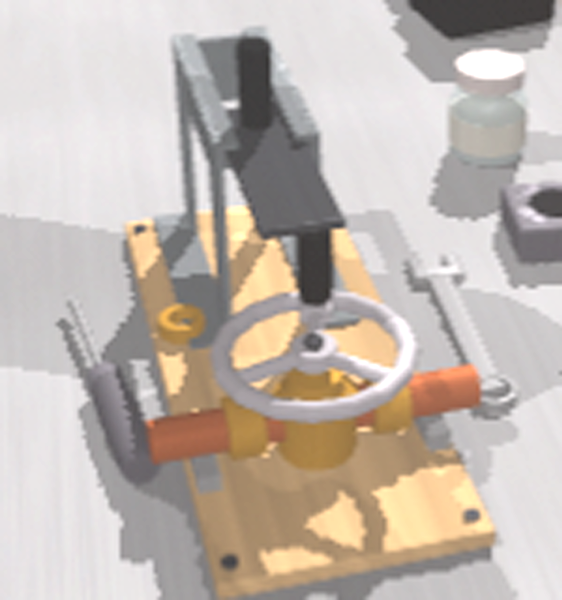

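The top crop shows the hub at (568,218), the knob top at about (295,238) and the tongue nose edge at x≈540. In the side crop the knob runs from (254,42) to (256,120), the grip foot is at (316,300) and the hub is at (314,342). Now I'll turn these into world positions.

```bash
cat > h.py <<'E'
from cell import manip
import cv2,numpy as np
def ray(s,px):
    u=cv2.undistortPoints(np.array([[px]],float),s["intrinsics"],np.array(s["D"]))[0,0]
    R=np.array(s["R"]);t=np.array(s["t"]); return -R.T@t, R.T@np.array([u[0],u[1],1])
def onz(s,px,z):
    c,d=ray(s,px); return c+d*(z-c[2])/d[2]
def proj(s,X):
    return cv2.projectPoints(np.array(X,float).reshape(-1,1,3),cv2.Rodrigues(np.array(s["R"]))[0],np.array(s["t"]),s["intrinsics"],np.array(s["D"]))[0][:,0]
E
python3 - <<'E'
from h import *
T=manip.snapshot("top");S=manip.snapshot("side")
f=lambda p:(p[0]/5+240-.4,p[1]/5+180-.4); g=lambda p:(p[0]/3.75+220-.37,p[1]/3.75+150-.37)
tc=[onz(T,f(p),.012)[:2] for p in[(85,133),(710,80),(730,338),(100,393)]]
print("top corners",np.round(tc,4).tolist(),np.mean(tc,0))
sc=[onz(S,g(p),.012)[:2] for p in[(126,228),(492,532),(218,592)]]
print("side corners",np.round(sc,4).tolist())
print("hub",onz(T,f((568,218)),.087),onz(S,g((314,342)),.09))
print("knob top",onz(T,f((295,238)),.212),onz(S,g((254,42)),.212),"bottom",onz(S,g((256,122)),.156))
print("grip foot side",onz(S,g((316,298)),.088))
print("nose",onz(T,f((542,178)),.156),onz(T,f((540,262)),.156),onz(S,g((268,233)),.156),onz(S,g((343,220)),.156))
print("guide",[onz(T,f(p),.162)[:2].round(4).tolist() for p in[(48,203),(365,150),(375,282),(62,315)]])
E
```

```text
top corners [[0.6441, 0.0899], [0.6659, -0.2982], [0.5069, -0.304], [0.4839, 0.0828]] [ 0.57520766 -0.10737612]
side corners [[0.4843, 0.0696], [0.6638, -0.3], [0.5077, -0.3137]]
hub [ 0.58092287 -0.20193082  0.087     ] [ 0.58062429 -0.2070567   0.09      ]
knob top [ 0.5708507  -0.05441981  0.212     ] [ 0.5723722  -0.05518004  0.212     ] bottom [ 0.57132201 -0.05500142  0.156     ]
grip foot side [ 0.59005166 -0.16045471  0.088     ]
nose [ 0.60069367 -0.18376199  0.156     ] [ 0.55568468 -0.1811965   0.156     ] [ 0.55906372 -0.18930225  0.156     ] [ 0.60284755 -0.18444785  0.156     ]
guide [[0.5943, 0.0819], [0.6181, -0.0892], [0.5475, -0.0927], [0.5342, 0.0751]]
```

Emit:
apply_moves(
  motion=[
    [[0,3,-1.4,-2,0],[0,7,-3.2,-2.5,0],[0,11,-5.1,-2.5,0],[0,14.8,-6.9,-2.5,0],[0,18.6,-8.6,-2.5,0],[0,22.4,-10.4,-2.5,0],[0,26.2,-12.1,-2.5,0],[0,30,-13.9,-2.5,0]],
  ],
  newtons=40,
)

```text
time: 0.87
position: [0.4345, -0.2208, 0.2562]
tcp_rot: [-0.0, 0.975, 0.222, 0.0]
force: [0.6, -1.1, 0.1]
width: 0.0852
```

```bash
cat >> h.py <<'E'
from scipy.spatial.transform import Rotation as Ro
def to(*targets):
    o=manip.get_obs(); q=np.array(o["tcp_rot"]); R=Ro.from_quat(q[[1,2,3,0]]).as_matrix()
    print("t",round(float(o["time"]),2),"pos",np.round(o["position"],4),"F",np.round(o["force"],1),"w",round(float(o["width"]),4),"j",np.round(o["joint_pos"],2),"R",np.round(R[:2,:2],3).tolist())
    for t in targets: print(np.round(100*R.T@(np.array(t)-o["position"]),2).tolist())
E
python3 -c "
from h import *
to((.5715,-.0545,.25),(.5715,-.0545,.172))"
```

```text
t 0.87 pos [ 0.4345 -0.2208  0.2562] F [ 0.6 -1.1  0.1] w 0.0852 j [-0.62  0.21 -0.2   1.16  0.    2.07] R [[0.901, 0.433], [0.433, -0.901]]
[19.54, -9.06, 0.63]
[19.54, -9.06, 8.43]
```

Emit:
apply_moves(
  motion=[
    [[0,3.8,-1.8,0,0],[0,7.6,-3.5,0,0],[0,11.4,-5.3,0,0],[0,15.2,-7,0,0],[0,18.5,-8.6,0,0],[0,19.5,-9.1,0,0],[0,19.5,-9.1,0.6,0],[0,19.5,-9.1,0.6,0]],
  ],
)

```text
time: 1.53
position: [0.5703, -0.054, 0.2488]
tcp_rot: [-0.001, 0.975, 0.223, -0.001]
force: [-0.6, -0.4, 0.1]
width: 0.0855
```

```bash
python3 -c "
from h import *
to((.5715,-.0545,.172))
a=manip.snapshot('top')['image'][170:270,230:390];b=manip.snapshot('side')['image'][100:260,220:380]
a=cv2.resize(a,None,fx=2.5,fy=2.5);b=cv2.resize(b,(400,400))
c=np.zeros((400,800,3),np.uint8);c[:250,:400]=a;c[:,400:]=b
cv2.imwrite('pics/k.png',cv2.convertScaleAbs(c,alpha=1.4))"
```

```text
t 1.53 pos [ 0.5703 -0.054   0.2488] F [-0.6 -0.4  0.1] w 0.0855 j [-0.22  0.38  0.02  1.21  0.    2.47] R [[0.901, 0.434], [0.434, -0.901]]
[0.1, 0.11, 7.68]
```

View pics/k.png

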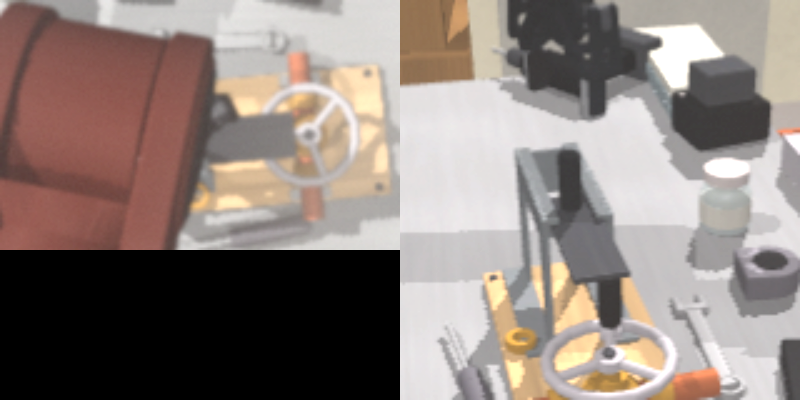

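In the side view the open fingers straddle the point above the knob (about (555,75) in the composite, knob at (570,175)). I'll descend and close.

Emit:
apply_moves(
  motion=[
    [[0,0.1,0.1,2.5,0],[0,0.1,0.1,5,0],[0,0.1,0.1,7.5,0],[0,0.1,0.1,7.5,0],[1,0.1,0.1,7.5,0],[1,0.1,0.1,7.5,0],[1,0.1,0.1,7.5,0],[1,0.1,0.1,7.5,0]],
  ],
)

```text
time: 2.3
position: [0.572, -0.0561, 0.1764]
tcp_rot: [0.0, 0.975, 0.221, 0.001]
force: [-0.0, 0.7, 0.1]
width: 0.0388
```

```bash
python3 -c "
from h import *
to((.5703-.0064,-.054+.11,.174))"
```

```text
t 2.3 pos [ 0.572  -0.0561  0.1764] F [-0.   0.7  0.1] w 0.0388 j [-0.23  0.42 -0.11  1.04  0.    2.47] R [[0.902, 0.432], [0.432, -0.902]]
[4.11, -10.47, 0.24]
```

Emit:
apply_moves(
  motion=[
    [[1,0,0,0,0],[1,0,0,0,0],[1,0,0,0,0],[1,0,0,0,0],[1,0.6,-1.5,0,0],[1,1.2,-3,0,0],[1,1.8,-4.5,0,0],[1,2.4,-6,0,0]],
  ],
)

```text
time: 2.97
position: [0.5683, 0.0083, 0.1776]
tcp_rot: [0.001, 0.975, 0.221, 0.001]
force: [-1.1, -3.1, 6.3]
width: 0.0211
```

```bash
python3 -c "
from h import *
to((.572-.0067,-.056+.114,.176))"
```

```text
t 2.97 pos [0.5683 0.0083 0.1776] F [-1.1 -3.1  6.3] w 0.0211 j [-0.11  0.4  -0.13  1.03 -0.    2.58] R [[0.902, 0.431], [0.431, -0.902]]
[1.87, -4.62, 0.15]
```

Emit:
apply_moves(
  motion=[
    [[1,0.6,-1.5,0.1,0],[1,1.2,-3,0.1,0],[1,1.7,-4.2,0.1,0],[1,1.9,-4.7,0.1,0],[1,1.9,-4.7,0.1,0],[1,1.9,-4.7,0.1,0]],
  ],
)

```text
time: 3.47
position: [0.5658, 0.0514, 0.1775]
tcp_rot: [0.008, 0.976, 0.219, 0.0]
force: [-2.4, -36.8, 5.7]
width: 0.0208
```

```bash
python3 -c "
from h import *
to()"
```

```text
t 3.47 pos [0.5658 0.0514 0.1775] F [ -2.4 -36.8   5.7] w 0.0208 j [-0.03  0.4  -0.13  1.03 -0.02  2.67] R [[0.904, 0.427], [0.427, -0.904]]
```

At the stop with 37 N of push, after about 107 mm of travel. Now I'll release and rise.

Emit:
apply_moves(
  motion=[
    [[1,0,0,0,0],[0.9,0,0,0,0],[0,0,0,0,0],[0,0,0,0,0],[0,0,0,0,0],[0,0,0,0,0],[0,0,0,-2,0],[0,0,0,-6,0]],
  ],
)

```text
time: 4.13
position: [0.5628, 0.0528, 0.2341]
tcp_rot: [0.007, 0.976, 0.219, -0.004]
force: [1.7, 0.6, -0.8]
width: 0.0854
```

```bash
python3 -c "
from h import *
to((.59,-.16,.26),(.45,-.25,.26))"
```

```text
t 4.13 pos [0.5628 0.0528 0.2341] F [ 1.7  0.6 -0.8] w 0.0854 j [-0.03  0.37 -0.03  1.17 -0.02  2.67] R [[0.904, 0.427], [0.427, -0.904]]
[-6.66, 20.43, -2.25]
[-23.16, 22.59, -2.05]
```

Emit:
apply_moves(
  motion=[
    [[0,0,0,-3,0],[0,-4,1.4,-3,0],[0,-8,2.8,-3,0],[0,-12,4.3,-3,0],[0,-16,5.7,-3,0],[0,-20,7.2,-3,0],[0,-20,7.2,-3,0]],
  ],
)

```text
time: 4.72
position: [0.4092, -0.0999, 0.2675]
tcp_rot: [0.008, 0.976, 0.217, -0.005]
force: [-0.2, 0.1, -1.0]
width: 0.0854
```

```bash
python3 -c "
from h import *
to()
a=manip.snapshot('top')['image'];b=manip.snapshot('side')['image']
cv2.imwrite('pics/t2.png',a);cv2.imwrite('pics/s2.png',b)
a=cv2.resize(a[180:280,240:400],(480,300),interpolation=3);b=cv2.resize(b[190:290,250:357],(320,300),interpolation=3)
cv2.imwrite('pics/g.png',cv2.convertScaleAbs(np.hstack([a,b]),alpha=1.5))"
```

```text
t 4.72 pos [ 0.4092 -0.0999  0.2675] F [-0.2  0.1 -1. ] w 0.0854 j [-0.4   0.07 -0.33  1.17 -0.02  2.3 ] R [[0.905, 0.425], [0.424, -0.905]]
```

View pics/g.png

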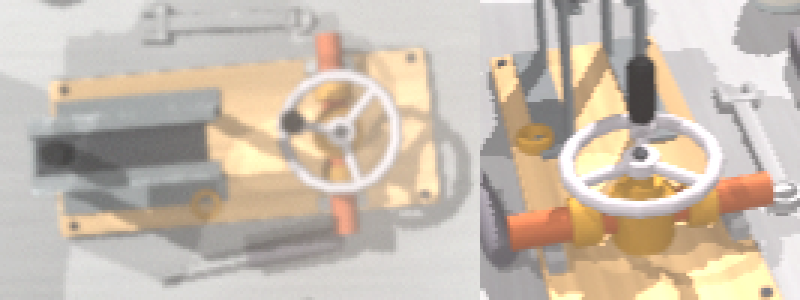

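The tongue is drawn back, with its knob at the far left of the guide (58,153). The grip stands free, with its top at (291,121) in the top half and from (640,62) to (642,115) in the side half.

```bash
python3 -c "
from h import *
T=manip.snapshot('top');S=manip.snapshot('side')
a=T['image'][205:235,325:350].max(2); m=(a<70).astype(np.uint8)
n,l,st,c=cv2.connectedComponentsWithStats(m);print(st[1:].tolist(),(c[1:]+[325,205]).round(1).tolist())
b=S['image'][190:240,290:320].max(2); m=(b<70).astype(np.uint8)
n,l,st,c=cv2.connectedComponentsWithStats(m);print(st[1:].tolist(),(c[1:]+[290,190]).round(1).tolist())
print(onz(T,(336.7,220),.138),onz(S,(303.3,211.5),.138),onz(S,(303.8,218.5),.113),onz(S,(304,229),.088))
print('hub',onz(T,(240+341/3-.3,180+131/3-.3),.088), onz(S,(250+160/2.99,190+153/3),.09))
"
```

```text
[] []
[[9, 18, 10, 23, 192]] [[303.3, 219.4]]
[ 0.5893926 -0.153481   0.138    ] [ 0.58897795 -0.16514931  0.138     ] [ 0.59134048 -0.15504241  0.113     ] [ 0.59034856 -0.16012353  0.088     ]
hub [ 0.58040096 -0.20232088  0.088     ] [ 0.58082979 -0.20773295  0.09      ]
```

Emit:
apply_moves(
  motion=[
    [[0.4,3,2.7,0,0],[0.4,6,5.4,0,0],[0.4,9,8.1,0,0],[0.4,12,10.8,0,0],[0.4,13.9,12.7,0,0],[0.4,13.9,12.7,4,0],[0.4,13.9,12.7,7,0],[0.4,13.9,12.7,7,0]],
  ],
)

```text
time: 5.58
position: [0.5915, -0.1507, 0.191]
tcp_rot: [0.005, 0.975, 0.22, -0.007]
force: [-1.5, -0.5, -0.7]
width: 0.0511
```

```bash
python3 -c "
from h import *
to((.589,-.1555,.096))"
```

```text
t 5.58 pos [ 0.5915 -0.1507  0.191 ] F [-1.5 -0.5 -0.7] w 0.0511 j [-0.36  0.48  0.03  1.13 -0.02  2.34] R [[0.903, 0.429], [0.429, -0.903]]
[-0.28, 0.27, 9.5]
```

Emit:
apply_moves(
  motion=[
    [[0.4,-0.3,0.3,1,0],[0.4,-0.3,0.3,4,0],[0.4,-0.3,0.3,7,0],[0.4,-0.3,0.3,9.5,0],[0.4,-0.3,0.3,9.5,0],[1,-0.3,0.3,9.5,0],[1,-0.3,0.3,9.5,0],[1,-0.3,0.3,9.5,0]],
  ],
  newtons=40,
)

```text
time: 6.25
position: [0.5908, -0.1561, 0.0986]
tcp_rot: [0.006, 0.975, 0.22, -0.006]
force: [-1.0, 0.3, 2.7]
width: 0.0209
```

Emit:
apply_moves(
  motion=[
    [[1,0,0,0,0],[1,0,0,0,0],[1,0,0,0,0]],
  ],
)

```text
time: 6.5
position: [0.5907, -0.1561, 0.0988]
tcp_rot: [0.006, 0.975, 0.22, -0.006]
force: [-0.3, -1.1, -7.4]
width: 0.0213
```

```bash
python3 -c "
from h import *
to()
b=manip.snapshot('side')['image'];cv2.imwrite('pics/gr.png',cv2.resize(b[170:290,230:390],None,fx=4,fy=4))"
```

```text
t 6.5 pos [ 0.5907 -0.1561  0.0988] F [-0.3 -1.1 -7.4] w 0.0213 j [-0.37  0.55 -0.11  0.91 -0.02  2.33] R [[0.903, 0.43], [0.43, -0.903]]
```

View pics/gr.png

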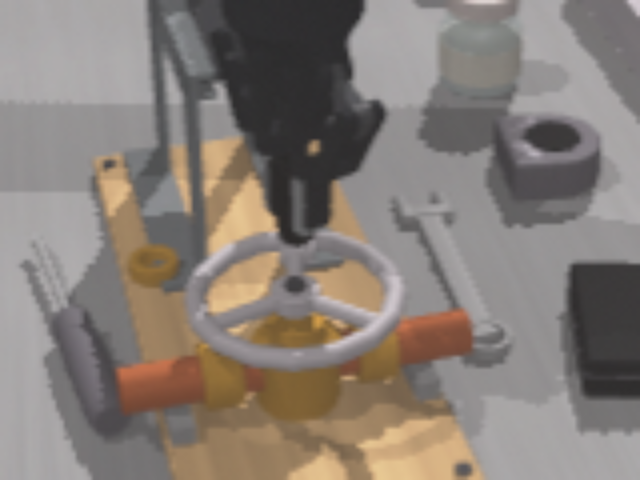

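The fingers hold the grip at (298,225). A helper will print the arc shifts.

```bash
cat >> h.py <<'E'
H=np.array([.5805,-.2024]); YAW=3.3
def arc(step,n=8,r=.048,z=.098,start=None):
    """step in deg per row; angles in board frame"""
    p=manip.get_obs()["position"]; d=p[:2]-H; a=np.degrees(np.arctan2(d[1],d[0]))-YAW
    print("board angle",round(float(a),1),"r",round(float(np.hypot(*d)),4))
    a0=a if start is None else start
    th=np.radians(a0+YAW+step*np.arange(1,n+1))
    to(*[(H[0]+r*np.cos(t),H[1]+r*np.sin(t),z) for t in th])
E
python3 -c "
from h import *
arc(-20)"
```

```text
board angle 74.3 r 0.0474
t 6.55 pos [ 0.5907 -0.1561  0.0988] F [-0.4 -0.4 -6.6] w 0.0205 j [-0.37  0.55 -0.11  0.91 -0.02  2.33] R [[0.903, 0.43], [0.43, -0.903]]
[1.15, 1.19, 0.07]
[1.78, 2.73, 0.08]
[1.85, 4.4, 0.09]
[1.34, 5.99, 0.11]
[0.31, 7.3, 0.14]
[-1.1, 8.19, 0.16]
[-2.73, 8.54, 0.19]
[-4.38, 8.32, 0.21]
```

Emit:
apply_moves(
  motion=[
    [[1,1.15,1.2,0,0],[1,1.8,2.75,0,0],[1,1.85,4.4,0,0],[1,1.35,6,0.1,0],[1,0.3,7.3,0.1,0],[1,-1.1,8.2,0.1,0],[1,-2.75,8.55,0.1,0],[1,-4.4,8.3,0.1,0]],
  ],
)

```text
time: 7.22
position: [0.5864, -0.252, 0.0989]
tcp_rot: [0.006, 0.976, 0.22, -0.005]
force: [3.7, 2.0, -10.0]
width: 0.0209
```

```bash
python3 -c "
from h import *
arc(-20)"
```

```text
board angle -86.6 r 0.0499
t 7.22 pos [ 0.5864 -0.252   0.0989] F [  3.7   2.  -10. ] w 0.0209 j [-0.51  0.6  -0.03  0.95 -0.02  2.19] R [[0.903, 0.429], [0.429, -0.903]]
[-1.4, -0.98, 0.09]
[-2.5, -2.23, 0.1]
[-3.11, -3.79, 0.09]
[-3.15, -5.45, 0.07]
[-2.61, -7.03, 0.05]
[-1.57, -8.33, 0.03]
[-0.15, -9.2, 0.0]
[1.48, -9.53, -0.02]
```

Emit:
apply_moves(
  motion=[
    [[1,-1.4,-1,0,0],[1,-2.5,-2.25,0,0],[1,-3.1,-3.8,0,0],[1,-3.15,-5.45,0,0],[1,-2.6,-7,0,0],[1,-1.6,-8.3,0,0],[1,-0.15,-9.2,0,0],[1,1.5,-9.5,0,0]],
  ],
)

```text
time: 7.88
position: [0.5585, -0.16, 0.0987]
tcp_rot: [0.007, 0.976, 0.219, -0.006]
force: [-2.8, -4.7, -0.7]
width: 0.0207
```

```bash
python3 -c "
from h import *
arc(-14)"
```

```text
board angle 114.1 r 0.0478
t 7.88 pos [ 0.5585 -0.16    0.0987] F [-2.8 -4.7 -0.7] w 0.0207 j [-0.39  0.5  -0.2   0.87 -0.02  2.3 ] R [[0.904, 0.428], [0.428, -0.904]]
[1.17, 0.08, 0.05]
[2.27, 0.46, 0.04]
[3.25, 1.09, 0.03]
[4.05, 1.95, 0.03]
[4.62, 2.97, 0.03]
[4.93, 4.1, 0.04]
[4.95, 5.27, 0.05]
[4.69, 6.41, 0.07]
```

Emit:
apply_moves(
  motion=[
    [[1,1.15,0.1,0,0],[1,2.3,0.45,0,0],[1,3.25,1.1,0,0],[1,4.05,1.95,0,0],[1,4.6,3,0,0],[1,4.9,4.1,0,0],[1,4.95,5.3,0,0],[1,4.7,6.4,0,0]],
  ],
)

```text
time: 8.55
position: [0.6286, -0.1974, 0.0988]
tcp_rot: [0.006, 0.976, 0.22, -0.006]
force: [1.0, 3.6, -4.9]
width: 0.0204
```

```bash
python3 -c "
from h import *
arc(-5,5)"
```

```text
board angle 2.6 r 0.0484
t 8.55 pos [ 0.6286 -0.1974  0.0988] F [ 1.   3.6 -4.9] w 0.0204 j [-0.41  0.64  0.04  0.98 -0.02  2.29] R [[0.903, 0.429], [0.428, -0.903]]
[-0.19, 0.37, 0.08]
[-0.38, 0.75, 0.09]
[-0.6, 1.1, 0.1]
[-0.85, 1.44, 0.1]
[-1.13, 1.75, 0.11]
```

Emit:
apply_moves(
  motion=[
    [[1,-0.2,0.35,0,0],[1,-0.3,0.55,0,0],[1,-0.4,0.75,0,0],[1,-0.4,0.75,0,0],[1,-0.4,0.75,0,0]],
  ],
)

```text
time: 8.97
position: [0.6278, -0.2013, 0.0987]
tcp_rot: [0.002, 0.975, 0.221, -0.005]
force: [1.3, 20.4, -0.1]
width: 0.0207
```

```bash
python3 -c "
from h import *
arc(-5,3)"
```

```text
board angle -2.0 r 0.0473
t 8.97 pos [ 0.6278 -0.2013  0.0987] F [ 1.3 20.4 -0.1] w 0.0207 j [-0.42  0.64  0.05  0.99 -0.01  2.28] R [[0.902, 0.431], [0.431, -0.902]]
[-0.12, 0.4, 0.08]
[-0.34, 0.76, 0.08]
[-0.59, 1.09, 0.08]
```

A firm stop at board angle about -2° with 20 N, so the valve is shut. Now back it off two turns, in four half-turn calls.

```bash
python3 -c "
from h import *
arc(22.5,start=-1)"
```

```text
board angle -2.0 r 0.0473
t 8.97 pos [ 0.6278 -0.2013  0.0987] F [ 1.3 20.4 -0.1] w 0.0207 j [-0.42  0.64  0.05  0.99 -0.01  2.28] R [[0.902, 0.431], [0.431, -0.902]]
[0.49, -1.88, 0.06]
[0.15, -3.72, 0.06]
[-0.87, -5.29, 0.07]
[-2.42, -6.35, 0.08]
[-4.25, -6.74, 0.1]
[-6.09, -6.4, 0.12]
[-7.66, -5.38, 0.14]
[-8.72, -3.84, 0.15]
```

Emit:
apply_moves(
  motion=[
    [[1,0.5,-1.9,0,0],[1,0.15,-3.7,0,0],[1,-0.85,-5.3,0,0],[1,-2.4,-6.35,0,0],[1,-4.25,-6.75,0.1,0],[1,-6.1,-6.4,0.1,0],[1,-7.65,-5.4,0.1,0],[1,-8.7,-3.85,0.1,0]],
  ],
)

```text
time: 9.63
position: [0.5316, -0.2038, 0.0989]
tcp_rot: [0.002, 0.975, 0.221, -0.004]
force: [4.3, 3.8, -9.8]
width: 0.0207
```

```bash
python3 -c "
from h import *
arc(22.5,start=179)"
```

```text
board angle -181.7 r 0.0489
t 9.63 pos [ 0.5316 -0.2038  0.0989] F [ 4.3  3.8 -9.8] w 0.0207 j [-0.49  0.48 -0.23  0.86 -0.01  2.21] R [[0.902, 0.432], [0.431, -0.902]]
[-0.33, 1.92, 0.1]
[0.01, 3.76, 0.1]
[1.03, 5.33, 0.09]
[2.58, 6.4, 0.08]
[4.41, 6.79, 0.06]
[6.25, 6.44, 0.05]
[7.82, 5.43, 0.03]
[8.88, 3.88, 0.01]
```

Emit:
apply_moves(
  motion=[
    [[1,-0.35,1.9,0,0],[1,0,3.75,0,0],[1,1,5.3,0,0],[1,2.6,6.4,0,0],[1,4.4,6.8,0,0],[1,6.25,6.45,0,0],[1,7.8,5.45,0,0],[1,8.9,3.9,0,0]],
  ],
)

```text
time: 10.3
position: [0.6299, -0.2028, 0.0988]
tcp_rot: [0.004, 0.975, 0.22, -0.004]
force: [-0.5, -3.7, 0.4]
width: 0.0206
```

```bash
python3 -c "
from h import *
arc(22.5,start=-1)"
```

```text
board angle -3.7 r 0.0494
t 10.3 pos [ 0.6299 -0.2028  0.0988] F [-0.5 -3.7  0.4] w 0.0206 j [-0.42  0.64  0.05  0.98 -0.01  2.28] R [[0.903, 0.43], [0.43, -0.903]]
[0.35, -2.1, 0.06]
[0.01, -3.94, 0.05]
[-1.01, -5.51, 0.05]
[-2.56, -6.57, 0.06]
[-4.39, -6.96, 0.08]
[-6.23, -6.61, 0.1]
[-7.8, -5.59, 0.12]
[-8.86, -4.05, 0.14]
```

Emit:
apply_moves(
  motion=[
    [[1,0.35,-2.1,0,0],[1,0,-3.95,0,0],[1,-1,-5.5,0,0],[1,-2.55,-6.55,0,0],[1,-4.4,-6.95,0,0],[1,-6.25,-6.6,0.1,0],[1,-7.8,-5.6,0.1,0],[1,-8.85,-4.05,0.1,0]],
  ],
)

```text
time: 10.97
position: [0.5316, -0.2039, 0.0989]
tcp_rot: [0.004, 0.975, 0.221, -0.004]
force: [3.9, 4.5, -8.9]
width: 0.0206
```

```bash
python3 -c "
from h import *
arc(22.5,start=179)"
```

```text
board angle -181.5 r 0.0489
t 10.97 pos [ 0.5316 -0.2039  0.0989] F [ 3.9  4.5 -8.9] w 0.0206 j [-0.49  0.48 -0.24  0.85 -0.01  2.21] R [[0.903, 0.43], [0.43, -0.903]]
[-0.32, 1.91, 0.1]
[0.02, 3.75, 0.11]
[1.05, 5.32, 0.11]
[2.59, 6.38, 0.1]
[4.42, 6.76, 0.09]
[6.26, 6.42, 0.07]
[7.83, 5.4, 0.05]
[8.89, 3.85, 0.03]
```

Emit:
apply_moves(
  motion=[
    [[1,-0.3,1.9,0,0],[1,0,3.75,0,0],[1,1.05,5.3,0,0],[1,2.6,6.4,0,0],[1,4.4,6.75,0,0],[1,6.25,6.4,0,0],[1,7.85,5.4,0,0],[1,8.9,3.85,0,0]],
  ],
)

```text
time: 11.63
position: [0.6297, -0.2025, 0.0988]
tcp_rot: [0.006, 0.976, 0.22, -0.003]
force: [-0.8, -5.3, -1.4]
width: 0.0208
```

```bash
python3 -c "
from h import *
arc(1,1,start=-1)"
```

```text
board angle -3.4 r 0.0492
t 11.63 pos [ 0.6297 -0.2025  0.0988] F [-0.8 -5.3 -1.4] w 0.0208 j [-0.42  0.64  0.05  0.98 -0.01  2.28] R [[0.904, 0.429], [0.428, -0.903]]
[0.01, -0.31, 0.08]
```

Nudge to 0°, let it settle, and look.

Emit:
apply_moves(
  motion=[
    [[1,0,-0.25,0,0],[1,0,-0.25,0,0],[1,0,-0.25,0,0],[1,0,-0.25,0,0],[1,0,-0.25,0,0],[1,0,-0.25,0,0]],
  ],
)

```text
time: 12.13
position: [0.6285, -0.2009, 0.0988]
tcp_rot: [0.006, 0.976, 0.219, -0.003]
force: [1.2, 1.7, -4.3]
width: 0.0205
```

```bash
python3 -c "
from h import *
arc(1,1,start=-1)
a=manip.snapshot('top')['image'];b=manip.snapshot('side')['image']
a=cv2.resize(a[170:290,230:400],(425,300),interpolation=3);b=cv2.resize(b[150:290,230:390],(343,300),interpolation=3)
cv2.imwrite('pics/end.png',cv2.convertScaleAbs(np.hstack([a,b]),alpha=1.5))"
```

```text
board angle -1.5 r 0.0481
t 12.13 pos [ 0.6285 -0.2009  0.0988] F [ 1.2  1.7 -4.3] w 0.0205 j [-0.41  0.64  0.04  0.98 -0.01  2.29] R [[0.904, 0.428], [0.428, -0.904]]
[0.04, -0.12, 0.08]
```

View pics/end.png

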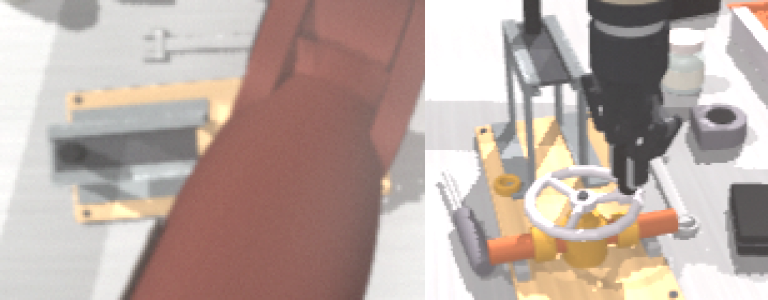

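The grip is held at (630,180) on the +x side of the wheel, the tongue is still back with its knob at (72,152), and the bystanders look unmoved. Handing in.

```bash
python3 -c "
from h import *
print(manip.job_done()); to()"
```

```text
the job is handed in; nothing more can be done
None
the job is handed in; nothing more can be done
```

I drew the tongue back to its stop, screwed the valve shut, backed it off two full turns and handed the job in at about 12 s, still holding the crank grip. No verdict came back.

- **Tongue:** it moved about 107 mm and stopped firmly with 37 N of push. The last top picture still shows it drawn back.
- **Valve shut:** turned about 436° clockwise to a hard stop at a measured angle of -2.0°, with 20 N on the grip.
- **Back-off:** two turns counter-clockwise, ending at -1.5°. That is within about 1° of two full turns from the stop, against the ±11° allowed.
- **Grip:** the fingers are 20.5 mm apart on the 22 mm grip at a 40 N setting, about 5 mm above the grip's centre height. I measured no wheel speed; the arm stood at its last target for half a second before hand-in, with less than 5 N on the tool.
- **Other things:** those visible in the last pictures look unmoved. The arm hid part of the top view, so I could not check all of them.

The two cameras differed by up to about 5 mm on the wheel hub and 12 mm on the grip top. I used the top view for the hub and a value between the two views for the grip. Radius readings of 47–50 mm while carrying the grip round agree with the stated 48 mm.

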